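Index the packing carousel and load the tray of loose hardware

TASK

First turn the packing carousel anticlockwise (seen from above) to the click stop at which its one empty bay stands at the loading lip on the front of its base. Then lift the open tray of loose bolts, nuts and ball by its upright centre handle, carry it level so that nothing falls out, and set it down gently inside the low rails of that empty bay, long side along the bay's long side. Leave the carousel at that stop, and do not disturb the other things on the bench.

Things in the scene. Friction and masses are not known exactly. Their poses are not given: they have to be found in the camera images.
- carousel: fixed grey base of the packing carousel; origin on the rotation axis at bench height, z up. Its loading lip, a grey plate 100 mm wide and 20 mm high with an aluminium edge 30 mm high, reaches out along the base's -x to 215 mm from the axis; the base is turned a little differently each time. A spring detent sits opposite, on +x, in a steel block 52 mm high, 177 to 203 mm from the axis.
- rotor (a joint): angle (rad) of the round plywood deck (radius 172 mm, top 50 mm above the bench), growing anticlockwise from above. Starts between -0.42 and -0.13, short of the stop at 0, which is passed. Stops every quarter turn (0, 1.571 ..): within 0.05 rad a spring pulls it home; elsewhere it stays where left. At a post, a stop takes 5 to 8 N to enter or leave, else 1 N. At 1.571 the empty bay is at the lip.
- bay (a point): centre of the empty bay, on the deck, turning with it, 105 mm from the axis; x along the bay's long side (tangential), y radially outward, z up. A pocket of 108 (x) by 88 (y) mm in rails 3 mm thick, 10 mm high. The other bays, alike, hold a carton, a lidded box and a stack of flat cartons fixed to the deck, up to 31 mm above it. Hub on the axis 56 mm wide, 18 mm high.
- post (a point): point on the upright round steel post between the empty bay and the carton's bay, 60 mm above the deck (110 mm above the bench); the post, 16 mm in diameter, ends 15 mm higher; its axis is 140 mm from the carousel's axis. It is one of four alike at the corners between bays, fixed to the deck: hold or push it to turn the deck.
- tray: open black tray of loose hardware, 72 (x) by 92 (y) mm, walls 3 mm thick and 22 mm high, floor 3 mm; a low divider 4 mm thick, 20 mm high, along y at x = 0; origin centre of underside; about 0.28 kg and 0.15 kg of contents
- tray_handle (a point): gripping point of the tray's handle, 50 mm above the tray's underside, axes as the tray's. The handle is an upright flat plate on the divider: 10 mm thick (x), 54 mm long (y), top 66 mm above the underside. Contents stay below 20 mm, so fingers can come down on both sides of it.
- bolt1_c (a point): centre of the head-to-shank axis near the middle of a loose steel bolt, head 17 mm in diameter, 37 mm long, lying in the tray
- bolt2_c (a point): the same on a second bolt
- nut1_c (a point): centre of a loose steel hexagon nut, 26 mm across, 13 mm high, in the tray
- nut2_c (a point): the same of a second nut
- ball_center (a point): centre of a loose steel ball, 18 mm in diameter, in the tray
- tape_gun: tape gun: roll of brown tape 84 mm in diameter in a red frame, wooden handle; 240 mm long, 85 mm high; a bystander, origin centre of underside
- tape_roll: roll of brown tape lying flat, 100 mm in diameter, 48 mm high; a bystander, origin centre of underside
- tape_measure: tape measure, yellow, 62 x 34 x 58 mm; a bystander, origin centre of underside
- parcel: flat taped carton, 140 x 200 x 35 mm; a bystander, origin centre of underside
- can: plain closed drink can, 66 mm in diameter, 120 mm high; a bystander, origin centre of underside
- marker: marker pen lying down, 135 mm long, 14 mm thick; a bystander, origin centre of underside
There are look-alikes about, which are no part of the job. Leave any yellow look-alike of the tray alone.

How it is judged:
On the way, in this order (a step that is already met when the one before it is completed fails the run):
1. the carousel rests at the stop with the empty bay at the loading lip, the tray not yet in it (value of joint rotor between 1.5308 and 1.6108 rad and horizontal distance between tray and bay above 0.12 m and velocity of joint rotor between -0.05 and 0.05 rad/s), for 0.2 s.
2. the tray is lifted clear of the bench (height (world z) of tray above 0.06 m), for 0.1 s.
At the end, for the whole second after the job is handed in: Carousel within 0.04 rad of its 1.571 stop; tray at rest, released, on the empty bay's deck (within 5 mm) inside its rails (centre within 12 mm in x and y, tilt under 0.06 rad, long sides parallel within 0.25 rad); all five pieces of hardware in the tray (value of joint rotor between 1.5308 and 1.6108 rad and x of tray in the frame of bay between -0.012 and 0.012 m and y of tray in the frame of bay between -0.012 and 0.012 m and z of tray in the frame of bay between -0.004 and 0.005 m and angle between tray_handle's own z axis and vertical below 0.06 rad and angle between the y axis of tray_handle and the x axis of bay, either way round below 0.25 rad and linear speed of tray below 0.02 m/s and x of bolt1_c in the frame of tray_handle between -0.036 and 0.036 m and y of bolt1_c in the frame of tray_handle between -0.046 and 0.046 m and z of bolt1_c in the frame of tray_handle between -0.052 and -0.02 m and x of bolt2_c in the frame of tray_handle between -0.036 and 0.036 m and y of bolt2_c in the frame of tray_handle between -0.046 and 0.046 m and z of bolt2_c in the frame of tray_handle between -0.052 and -0.02 m and x of nut1_c in the frame of tray_handle between -0.036 and 0.036 m and y of nut1_c in the frame of tray_handle between -0.046 and 0.046 m and z of nut1_c in the frame of tray_handle between -0.052 and -0.02 m and x of nut2_c in the frame of tray_handle between -0.036 and 0.036 m and y of nut2_c in the frame of tray_handle between -0.046 and 0.046 m and z of nut2_c in the frame of tray_handle between -0.052 and -0.02 m and x of ball_center in the frame of tray_handle between -0.036 and 0.036 m and y of ball_center in the frame of tray_handle between -0.046 and 0.046 m and z of ball_center in the frame of tray_handle between -0.052 and -0.02 m); the robot touches nothing.
It fails at once if the tray is tipped by more than 0.35 rad (angle between tray_handle's own z axis and vertical above 0.35 rad).
It fails at once if a piece of hardware leaves the tray (x of any of bolt1_c, bolt2_c, nut1_c, nut2_c, ball_center in the frame of tray_handle above 0.04 m or x of any of bolt1_c, bolt2_c, nut1_c, nut2_c, ball_center in the frame of tray_handle below -0.04 m or y of any of bolt1_c, bolt2_c, nut1_c, nut2_c, ball_center in the frame of tray_handle above 0.05 m or y of any of bolt1_c, bolt2_c, nut1_c, nut2_c, ball_center in the frame of tray_handle below -0.05 m).
It fails at once if the tray is set down hard on the carousel (over 40 N) (contact force between tray and carousel above 40 N).
It fails at once if a bystander is moved by more than 30 mm (distance of any of tape_gun, tape_roll, tape_measure, parcel, can, marker from where it was at the start of the episode above 0.03 m).
It also fails if it takes over 69 s, if anything falls off the work surface, if the arm or the gripper's body presses on something with over 40 N, if the wrist force passes 120 N, or if a joint passes its speed limit or range.

ROBOT

A 6-joint arm with a two-finger parallel gripper is mounted at the origin on the work surface. World frame = base frame: x ahead of the robot, y to its left, z up, the work surface at z = 0. Lengths are in m, angles in rad, forces in N, time in s.
With the tool pointing down it reaches from about 0.25 to 0.775 m from the base axis. Payload 4 kg.
Tool frame: the origin (TCP) lies at the very end of the fingers, on their centre line; the grasp point (between the pads) lies 19 mm behind it; z points along the fingers, y is the direction in which the jaws open and shut (so a half turn about z gives the same grasp; the last joint's range is limited). The gripper opens to 94 mm and grips with 3 to 60 N. Pads are 16 mm wide; open, the fingers measure 119 mm over their backs; the gripper's body (75 mm by 177 mm) begins 78 mm behind the grasp point.
Start: joints at [-1.291, 0.087, 1.371, -0, 1.684, -0.103], TCP at [0.205, -0.51, 0.206] pointing down, gripper open.
Joint ranges: [-3.1, 3.1], [-0.76, 2.03], [0.27, 2.55], [-1.08, 4.22], [0.17, 2.65], [-2.57, 2.57]. Speed limits (rad/s): [2.79, 2.79, 3.14, 3.14, 3.14, 3.14].

INTERFACE

Orientations are given as [roll, pitch, yaw] about the fixed x, y, z axes, in that order (R = Rz(yaw) Ry(pitch) Rx(roll)).
In Python, from bench import robot, snapshot, calibration gives the robot as it stands. The module is installed in compiled form; this text tells all that it offers.
- The arm moves only by the tool servo_tool, never from a script. Its argument "series" is text: rows parted by semicolons, each of 5 numbers parted by spaces: the closure, from -1 (fully open) to 1 (shut), then the shift along the tool's x, y, z in cm, then the turn about the tool's z in rad. A call has 1 to 20 rows; each row is the pose to reach, as a shift and turn from the pose commanded when the call began, along the tool's axes at that moment; what a row does not reach only later rows make up. A row lasts 1/12 s, in which the tool goes at most 41.7 mm and 7.16 degrees, less where a joint would pass 70% of its speed; a pose out of reach is approached as far as the arm can. A call with a gripper value outside its range is refused whole. The fingers move at their own pace and stop on an object; the grip force is fixed at half the most. Time passes only in rows, so rows that repeat a pose let the fingers close. It gives the time, the measured TCP pose, the force and the opening at its end, in the units of the state.
- robot.get_obs(): the state, without advancing time (a new reading comes with each control period).
- snapshot(name): name is "scene" or "top"; returns (picture, depth): 400x640x3 uint8, red, green, blue; 400x640 float32, m along the optical axis (not along the pixel's ray), 0 where there is no reading.
- calibration(name): a dict with "fx", "fy", "cx", "cy" (pixels), "rvec" (rotation vector, rad) and "tvec" (3), from world to camera coordinates, as OpenCV has them. Camera axes: x right, y down, z forward; pixel columns grow to the right and rows downward; lengths in m; the calibration is good to about 2 mm. A picture is of the moment at which its call begins. calibration takes no time and is no camera call.
- robot.close_job(): hands the job in, once; it reports no verdict.
The state is a dict: "time": time; "joint_positions": joint angles; "qvel": joint speeds; "joint_torque": joint torques, N m; "tool_pos": TCP position; "ee_rot": TCP orientation; "wrist_force": force on the tool from outside, world axes, zero at the start; "wrist_torque": the same for the moment, N m; "width": finger opening in m.
Only numpy, scipy, OpenCV 4.12 (cv2) and the standard library are available. Lean on these libraries where they do the work, as an engineer would, in place of code of your own. Each camera call takes 0.05 s, during which the arm holds its last target. There are 200 camera calls.

## Working session

There is one attempt and no reset: what is moved stays moved. The work goes in short steps, Python scripts to look and compute and a tool call to move; the robot and the scene stay as the last step left them, time stands still between calls to the robot, and variables do not carry over. Pictures are saved under pics/ and viewed, about 8 in all and at most 12, crops included, and the job is handed in when it is done.

Besides the shell and the picture viewer there is one more tool, called in YAML: its name, and indented under it one key for each argument. servo_tool: Moves the arm, as the interface text tells. Its arguments: {"type":"object","properties":{"series":{"type":"string"}},"required":["series"]}

```bash
mkdir -p pics && cat > h.py <<'E'
import numpy as np, cv2
from bench import robot, snapshot, calibration
def cam(n):
    c=calibration(n); K=np.array([[c['fx'],0,c['cx']],[0,c['fy'],c['cy']],[0,0,1.]])
    R=cv2.Rodrigues(np.array(c['rvec'],float))[0]; t=np.array(c['tvec'],float).ravel(); return K,R,t
def plane(n,uv,z):
    K,R,t=cam(n); uv=np.atleast_2d(np.array(uv,float)); d=(np.linalg.inv(K)@np.c_[uv,np.ones(len(uv))].T).T@R
    C=-R.T@t; return C+d*((z-C[2])/d[:,2])[:,None]
def cloud(n,depth):
    K,R,t=cam(n); v,u=np.indices(depth.shape); 
    p=np.stack([(u-K[0,2])/K[0,0]*depth,(v-K[1,2])/K[1,1]*depth,depth],-1)
    return (p-t)@R
def proj(n,P):
    K,R,t=cam(n); p=np.atleast_2d(P)@R.T+t; return (p@K.T)[:,:2]/p[:,2:]
def save(name,im): cv2.imwrite('pics/'+name,cv2.cvtColor(im,cv2.COLOR_RGB2BGR))
E
python3 - <<'E'
from h import *
for n in('scene','top'):
    im,d=snapshot(n); save(n+'0.png',im); np.save(n+'0.npy',d)
    K,R,t=cam(n); print(n,K[0,0],-R.T@t,(d>0).mean())
print(robot.get_obs())
E
```

```text
scene 408.0677443407382 [ 0.81167932 -0.57055447  1.08744631] 0.9960390625
top 436.87359102287974 [0.35974451 0.00579797 1.50445547] 0.99590234375
{'time': 0.1, 'joint_positions': array([-1.29109462e+00,  8.79241733e-02,  1.37207079e+00, -2.59902527e-05,
        1.68359689e+00, -1.03122987e-01]), 'qvel': array([ 1.59094558e-03, -1.62474894e-03, -4.39197612e-03, -1.84960911e-05,
       -1.35877057e-03, -1.36826139e-03]), 'joint_torque': array([ 1.73554607e-03, -3.41253376e+01, -3.03300583e+01,  7.18981144e-02,
        3.04686092e-02, -1.04283495e-04]), 'tool_pos': array([ 0.20528993, -0.50973122,  0.20441408]), 'ee_rot': array([-3.13960142e+00, -1.80104346e-04,  3.82821619e-01]), 'wrist_force': array([-0.0064455 ,  0.43119092, -0.14946095]), 'wrist_torque': array([-0.04636963, -0.00477043, -0.03929239]), 'width': 0.09428100775178029}
```

View pics/top0.png

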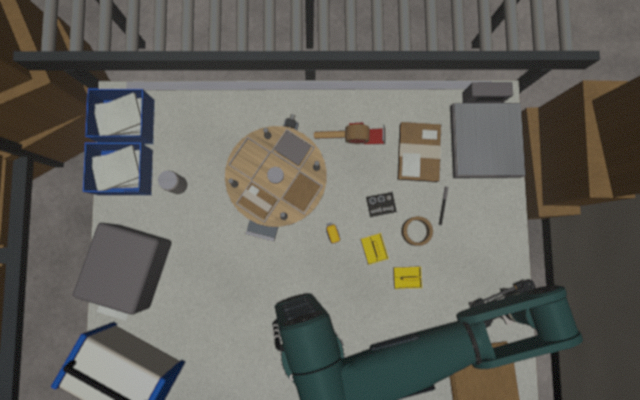

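View pics/scene0.png

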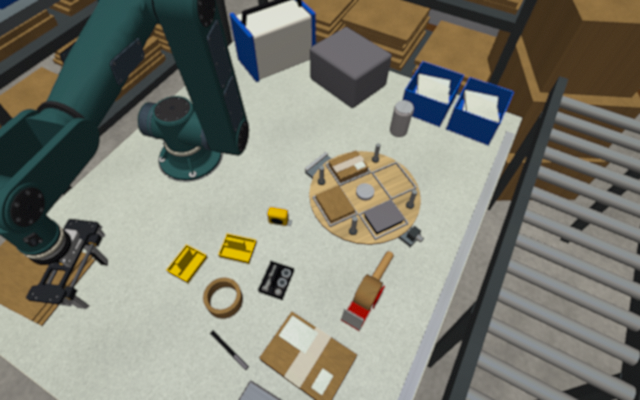

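The top view shows the carousel at about (275,175), with its lip at (262,230) and detent block at (291,122). There are three tray candidates: black at (380,205), yellow at (374,248) and yellow at (407,277). The black one fits the description, so I'll confirm it with an enlarged crop and the depth data.

```bash
python3 - <<'E'
from h import *
a=cv2.imread('pics/top0.png');b=cv2.imread('pics/scene0.png')
r=lambda c:cv2.resize(c,(390,390),interpolation=cv2.INTER_CUBIC)
cv2.imwrite('pics/crop1.png',np.vstack([np.hstack([r(a[180:230,355:405]),r(b[250:310,247:307])])]))
for n in('top','scene'):
    d=np.load(n+'0.npy');P=cloud(n,d)
    for nm,(u,v) in dict(top=dict(blk=(380,205),y1=(374,248),y2=(407,277),can=(169,182),deck=(288,195),roll=(430,240),bench=(350,300)),scene=dict(blk=(277,280),y1=(238,248),y2=(187,263),deck=(380,180),bench=(200,220)))[n].items():
        q=P[v-8:v+9,u-8:u+9,2];print(n,nm,P[v,u].round(3),'z min/max',q.min().round(3),q.max().round(3))
E
```

```text
top blk [ 0.492 -0.229  0.068] z min/max -0.005 1.504
top y1 [ 0.351 -0.208  0.051] z min/max -0.008 1.504
top y2 [ 0.256 -0.312  0.064] z min/max -0.004 0.072
top can [0.565 0.449 0.125] z min/max -0.003 1.504
top deck [0.526 0.075 0.081] z min/max 0.045 1.504
top roll [ 0.376 -0.394  0.056] z min/max -0.006 1.504
top bench [ 0.177 -0.13  -0.001] z min/max -0.008 0.009
scene blk [ 0.5   -0.235  0.001] z min/max -0.003 1.087
scene y1 [ 0.357 -0.215  0.026] z min/max -0.005 1.087
scene y2 [ 0.253 -0.321  0.014] z min/max -0.003 0.068
scene deck [0.619 0.19  0.051] z min/max 0.043 1.087
scene bench [ 0.188 -0.185 -0.001] z min/max -0.006 0.006
```

View pics/crop1.png

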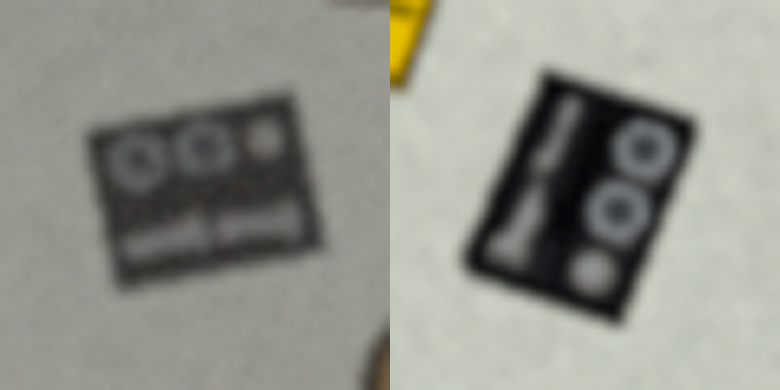

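The crop confirms it. The black tray holds two bolts, two nuts and a ball, and its handle top reads 0.068 m, so this is the one to lift. The yellow ones stay untouched. Next I'll measure the carousel, posts and tray.

```bash
cat > meas.py <<'E'
from h import *
def both(): return {n:snapshot(n) for n in('top','scene')}
def blobs(P,m,minn=4):
    k,l,s,_=cv2.connectedComponentsWithStats(m.astype(np.uint8),connectivity=8)
    return [(s[i,4],np.argwhere(l==i)[:,::-1].mean(0),np.median(P[l==i],0)) for i in range(1,k) if s[i,4]>=minn]
def near(P,c,r): return np.hypot(P[...,0]-c[0],P[...,1]-c[1])<r
E
python3 - <<'E'
from meas import *
I={n:(cv2.cvtColor(cv2.imread(f'pics/{n}0.png'),cv2.COLOR_BGR2RGB),np.load(n+'0.npy')) for n in('top','scene')}
for n,(im,d) in I.items():
    P=cloud(n,d); c0=np.array([.59,.10]); ok=d>0
    N=near(P,c0,.23)&ok
    # deck: wood colour at z .05
    hsv=cv2.cvtColor(im,cv2.COLOR_RGB2HSV)
    dk=N&(abs(P[...,2]-.05)<.012)&(hsv[...,1]>60)
    cs,_=cv2.findContours(cv2.morphologyEx(dk.astype(np.uint8),cv2.MORPH_CLOSE,np.ones((15,15))),0,1)
    cn=max(cs,key=cv2.contourArea)[:,0]
    hull=cv2.convexHull(cn)[:,0]; X=plane(n,hull,.05)[:,:2]
    A=np.c_[2*X,np.ones(len(X))];s=np.linalg.lstsq(A,(X**2).sum(1),rcond=None)[0]
    print(n,'deck c',s[:2].round(4),'R',np.sqrt(s[2]+s[:2]@s[:2]).round(4))
    for a in blobs(P,N&(P[...,2]>.095)&(P[...,2]<.16),2): print(' post',a[0],a[1].round(1),a[2].round(4))
    # hub
    for lo,hi,r0,r1,nm in((.058,.08,0,.045,'hub'),(.012,.06,.18,.225,'outer')):
        rr=np.hypot(P[...,0]-s[0],P[...,1]-s[1])
        for a in blobs(P,ok&(P[...,2]>lo)&(P[...,2]<hi)&(rr>r0)&(rr<r1),8): print(' ',nm,a[0],a[1].round(1),a[2].round(4),'ang',np.degrees(np.arctan2(*(a[2][:2]-s[:2])[::-1])).round(1))
    # tray
    T=near(P,(.492,-.229),.08)
    roi=np.zeros(d.shape,bool); u,v=proj(n,[.492,-.229,.02])[0].astype(int); roi[v-35:v+36,u-35:u+36]=1
    m=(roi&(hsv[...,2]<(75 if n=='top' else 75))).astype(np.uint8)
    m=cv2.morphologyEx(m,cv2.MORPH_CLOSE,np.ones((7,7)))
    cs,_=cv2.findContours(m,0,1); cn=max(cs,key=cv2.contourArea)
    rc=cv2.minAreaRect(cn); print(' tray px',rc)
    for z in(.022,):
        X=plane(n,cn[:,0],z)[:,:2].astype(np.float32); r=cv2.minAreaRect((X*1000)); print('  tray rect mm z',z,np.round(r[0],1),np.round(r[1],1),round(r[2],1))
    h=ok&near(P,(.492,-.229),.06)&(P[...,2]>.045)&(P[...,2]<.09); q=P[h]; 
    if len(q)>3: print('  handle',len(q),q.mean(0).round(4),'zmax',np.percentile(q[:,2],[50,95]).round(4)); w,V=np.linalg.eigh(np.cov(q[:,:2].T)); print('  dir',np.degrees(np.arctan2(V[1,1],V[0,1])).round(1))
E
```

```text
top deck c [0.5982 0.1163] R 0.1709
 post 31 [265.6 131. ] [0.7305 0.1453 0.1227]
 post 24 [316.6 163.8] [ 0.6205 -0.0191  0.1239]
 post 27 [231.4 181.2] [0.5671 0.2531 0.1238]
 post 24 [282.7 214.9] [0.4578 0.0885 0.1262]
  hub 226 [275.2 174.8] [0.595  0.1179 0.0684] ang 152.9
  outer 109 [291.4 121.1] [0.7845 0.0619 0.0482] ang -16.3
  outer 96 [320.6 135.2] [ 0.7391 -0.0356  0.0299] ang -47.1
  outer 351 [261.1 232.1] [0.408  0.1686 0.0231] ang 164.6
 tray px ((380.8320007324219, 204.0760040283203), (19.230186462402344, 26.117277145385742), 79.69515228271484)
  tray rect mm z 0.022 [ 499.7 -239.5] [65.9 89.1] 9.9
  handle 54 [ 0.4987 -0.2394  0.0652] zmax [0.066  0.0713]
  dir 99.9
scene deck c [0.5977 0.1182] R 0.1709
 post 43 [376.8 148. ] [0.5703 0.2516 0.1174]
 post 45 [321.  170.5] [0.4621 0.0878 0.118 ]
 post 51 [413.  194.3] [0.7347 0.1427 0.1175]
 post 49 [353.8 221.1] [ 0.6258 -0.0225  0.121 ]
  hub 238 [364.4 191.5] [0.5978 0.1153 0.0662] ang -87.6
  outer 264 [316.1 164.5] [0.4029 0.1626 0.0209] ang 167.1
  outer 215 [413.5 236.4] [0.7839 0.0581 0.0434] ang -17.9
  outer 101 [386.7 257.4] [ 0.7425 -0.0326  0.0272] ang -46.1
 tray px ((275.818603515625, 279.72125244140625), (24.86355972290039, 33.193485260009766), 22.2490234375)
  tray rect mm z 0.022 [ 503.  -241.7] [69.6 92. ] 10.0
  handle 99 [ 0.5021 -0.2423  0.0611] zmax [0.0636 0.0671]
  dir 99.8
```

Both views agree to 2–4 mm:
- **Carousel:** axis at (0.597, 0.1165), base yaw about -16°, posts at 11.5° mod 90, so the rotor is at about -0.31 rad.
- **Tray:** at (0.501, -0.240), long side at 100°.

I'll move above the left post at (0.569, 0.254) with the jaws tangential.

servo_tool:
  series: "-1 62.3 -57.3 0 -1.388;-1 62.3 -57.3 0 -1.388;-1 62.3 -57.3 0 -1.388;-1 62.3 -57.3 0 -1.388;-1 62.3 -57.3 0 -1.388;-1 62.3 -57.3 0 -1.388;-1 62.3 -57.3 0 -1.388;-1 62.3 -57.3 0 -1.388;-1 62.3 -57.3 0 -1.388;-1 62.3 -57.3 0 -1.388;-1 62.3 -57.3 0 -1.388;-1 62.3 -57.3 0 -1.388;-1 62.3 -57.3 0 -1.388;-1 62.3 -57.3 0 -1.388;-1 62.3 -57.3 0 -1.388;-1 62.3 -57.3 0 -1.388;-1 62.3 -57.3 0 -1.388;-1 62.3 -57.3 0 -1.388;-1 62.3 -57.3 0 -1.388;-1 62.3 -57.3 0 -1.388"

```text
time: 1.77
tool_pos: [0.5638, 0.2443, 0.2047]
ee_rot: [-3.141, 0.0, 1.771]
wrist_force: [0.6, -0.6, 0.9]
width: 0.0939
```

servo_tool:
  series: "-1 0.8 0.7 0 0;-1 0.8 0.7 3 0;-1 0.8 0.7 6 0;-1 0.8 0.7 9 0;-1 0.8 0.7 11 0;-1 0.8 0.7 11.3 0;-1 0.8 0.7 11.3 0;1 0.8 0.7 11.3 0;1 0.8 0.7 11.3 0;1 0.8 0.7 11.3 0;1 0.8 0.7 11.3 0;1 0.8 0.7 11.3 0;1 0.8 0.7 11.3 0;1 0.8 0.7 11.3 0;1 0.8 0.7 11.3 0;1 0.8 0.7 11.3 0"

```text
time: 3.1
tool_pos: [0.5689, 0.2514, 0.0924]
ee_rot: [-3.141, 0.0, 1.771]
wrist_force: [-0.3, 0.3, -0.2]
width: 0.0376
```

servo_tool:
  series: "1 0 0 0 0;1 0 0 0 0;1 0 0 0 0;1 0 0 0 0;1 0 0 0 0;1 0 0 0 0"

```text
time: 3.6
tool_pos: [0.5691, 0.2515, 0.0924]
ee_rot: [3.141, 0.0, 1.771]
wrist_force: [1.4, -0.1, -0.8]
width: 0.0157
```

```bash
cat > arc.py <<'E'
import sys,numpy as np
from bench import robot
# rows for a rotation of deck by total deg in n rows, about the axis, from the present pose
c=np.array([.597,.1165]); tot,n,extra=np.radians(float(sys.argv[1])),int(sys.argv[2]),int(sys.argv[3])
o=robot.get_obs();p=o['tool_pos'][:2];y=o['ee_rot'][2];r=p-c
print(np.hypot(*r),np.degrees(np.arctan2(r[1],r[0])),np.degrees(y),o['width'],o['wrist_force'],o['joint_positions'][5])
ex=np.array([np.cos(y),np.sin(y)]);ey=np.array([np.sin(y),-np.cos(y)])
for k in list(range(1,n+1))+[n]*extra:
    a=tot*k/n;R=np.array([[np.cos(a),-np.sin(a)],[np.sin(a),np.cos(a)]]);d=100*(R@r-r)
    print('1 %.2f %.2f 0 %.3f'%(d@ex,d@ey,-a),end=';')
E
python3 arc.py 54 18 0
```

```text
0.13784878089864286 101.6893401101666 101.46279543744834 0.01566111326110206 [ 1.39707819 -0.14307763 -0.78317374] 0.1249825982707774
1 -0.02 -0.72 0 -0.052;1 -0.08 -1.44 0 -0.105;1 -0.18 -2.16 0 -0.157;1 -0.31 -2.86 0 -0.209;1 -0.48 -3.57 0 -0.262;1 -0.69 -4.26 0 -0.314;1 -0.94 -4.94 0 -0.367;1 -1.21 -5.60 0 -0.419;1 -1.53 -6.25 0 -0.471;1 -1.87 -6.89 0 -0.524;1 -2.25 -7.50 0 -0.576;1 -2.66 -8.09 0 -0.628;1 -3.11 -8.66 0 -0.681;1 -3.58 -9.21 0 -0.733;1 -4.08 -9.73 0 -0.785;1 -4.60 -10.23 0 -0.838;1 -5.15 -10.69 0 -0.890;1 -5.73 -11.13 0 -0.942;
```

servo_tool:
  series: "1 -0.02 -0.72 0 -0.052;1 -0.08 -1.44 0 -0.105;1 -0.18 -2.16 0 -0.157;1 -0.31 -2.86 0 -0.209;1 -0.48 -3.57 0 -0.262;1 -0.69 -4.26 0 -0.314;1 -0.94 -4.94 0 -0.367;1 -1.21 -5.60 0 -0.419;1 -1.53 -6.25 0 -0.471;1 -1.87 -6.89 0 -0.524;1 -2.25 -7.50 0 -0.576;1 -2.66 -8.09 0 -0.628;1 -3.11 -8.66 0 -0.681;1 -3.58 -9.21 0 -0.733;1 -4.08 -9.73 0 -0.785;1 -4.60 -10.23 0 -0.838;1 -5.15 -10.69 0 -0.890;1 -5.73 -11.13 0 -0.942;1 -5.73 -11.13 0 -0.942;1 -5.73 -11.13 0 -0.942"

```text
time: 5.27
tool_pos: [0.4733, 0.1716, 0.0924]
ee_rot: [3.142, 0.006, 2.712]
wrist_force: [6.7, -1.8, -4.4]
width: 0.0159
```

```bash
python3 arc.py 53.7 18 0
```

```text
0.13536856916712928 155.99072441412483 155.3843945441361 0.01588755044195831 [ 6.65351503 -1.77926038 -4.37979299] -0.9032842708840991
1 -0.03 -0.70 0 -0.052;1 -0.09 -1.41 0 -0.104;1 -0.19 -2.10 0 -0.156;1 -0.32 -2.80 0 -0.208;1 -0.49 -3.48 0 -0.260;1 -0.70 -4.15 0 -0.312;1 -0.94 -4.82 0 -0.364;1 -1.22 -5.46 0 -0.417;1 -1.52 -6.10 0 -0.469;1 -1.87 -6.71 0 -0.521;1 -2.24 -7.31 0 -0.573;1 -2.64 -7.89 0 -0.625;1 -3.07 -8.45 0 -0.677;1 -3.54 -8.98 0 -0.729;1 -4.02 -9.49 0 -0.781;1 -4.54 -9.97 0 -0.833;1 -5.08 -10.42 0 -0.885;1 -5.64 -10.85 0 -0.937;
```

servo_tool:
  series: "1 -0.03 -0.70 0 -0.052;1 -0.09 -1.41 0 -0.104;1 -0.19 -2.10 0 -0.156;1 -0.32 -2.80 0 -0.208;1 -0.49 -3.48 0 -0.260;1 -0.70 -4.15 0 -0.312;1 -0.94 -4.82 0 -0.364;1 -1.22 -5.46 0 -0.417;1 -1.52 -6.10 0 -0.469;1 -1.87 -6.71 0 -0.521;1 -2.24 -7.31 0 -0.573;1 -2.64 -7.89 0 -0.625;1 -3.07 -8.45 0 -0.677;1 -3.54 -8.98 0 -0.729;1 -4.02 -9.49 0 -0.781;1 -4.54 -9.97 0 -0.833;1 -5.08 -10.42 0 -0.885;1 -5.6 -10.8 0 -0.93;1 -5.6 -10.8 0 -0.93;1 -5.6 -10.8 0 -0.93"

```text
time: 6.93
tool_pos: [0.4805, 0.053, 0.0925]
ee_rot: [-3.141, 0.008, -2.641]
wrist_force: [8.7, 3.9, -6.1]
width: 0.0153
```

```bash
python3 - <<'E'
from meas import *
I=both(); save('top1.png',I['top'][0]); print(robot.get_obs()['wrist_force'],robot.get_obs()['tool_pos'])
c=np.array([.597,.1165])
for n,(im,d) in I.items():
    P=cloud(n,d)
    rr=np.hypot(P[...,0]-c[0],P[...,1]-c[1])
    for a in blobs(P,(d>0)&(rr<.16)&(rr>.12)&(P[...,2]>.095)&(P[...,2]<.135),2): print(n,a[0],a[1].round(1),a[2].round(4),np.degrees(np.arctan2(*(a[2][:2]-c)[::-1])).round(1))
E
```

```text
[ 9.30826723  4.17348727 -6.15105622] [0.48034974 0.05312881 0.09244593]
top 30 [252.8 135.6] [0.715  0.1852 0.124 ] 30.2
top 26 [311.7 151.3] [ 0.6626 -0.0049  0.123 ] -61.6
top 27 [235.9 193.9] [0.5256 0.2372 0.1239] 120.6
scene 41 [363.  145.8] [0.5299 0.2368 0.117 ] 119.1
scene 48 [413.2 182.4] [0.7194 0.1827 0.1169] 28.4
scene 6 [320.5 189. ] [0.4886 0.0367 0.1001] -143.6
scene 49 [369.6 223.2] [ 0.6664 -0.0075  0.1177] -60.8
```

Posts now read about 29.3° against the expected 29.2°, and the tangential force is near zero, so the deck is at the stop. I'll release and rise.

servo_tool:
  series: "-1 0 0 0 0;-1 0 0 0 0;-1 0 0 0 0;-1 0 0 0 0;-1 0 0 0 0;-1 0 0 0 0;-1 0 0 -2 0;-1 0 0 -5 0;-1 0 0 -8 0;-1 0 0 -11 0;-1 0 0 -11 0;-1 0 0 -11 0"

```text
time: 8.03
tool_pos: [0.4785, 0.0516, 0.2048]
ee_rot: [-3.139, 0.004, -2.64]
wrist_force: [0.3, -0.2, -0.2]
width: 0.091
```

```bash
python3 - <<'E'
from meas import *
I=both(); save('top2.png',I['top'][0]);save('scene2.png',I['scene'][0]); o=robot.get_obs(); print(o['time'],o['wrist_force'],o['tool_pos'],o['ee_rot'],o['width'],o['joint_positions'])
c=np.array([.598,.1165]); ps={}
for n,(im,d) in I.items():
    P=cloud(n,d)
    rr=np.hypot(P[...,0]-c[0],P[...,1]-c[1])
    for a in blobs(P,(d>0)&(rr<.16)&(rr>.12)&(P[...,2]>.095)&(P[...,2]<.135),2): print(n,a[0],a[1].round(1),a[2].round(4),np.degrees(np.arctan2(*(a[2][:2]-c)[::-1])).round(1))
E
```

```text
8.1333 [-0.54147265  0.31697923 -0.65746517] [0.476696   0.05160855 0.20136539] [ 3.14086824e+00 -1.56275193e-03 -2.64043452e+00] 0.09381532645709904 [-1.03788826e-02 -6.86297740e-02  1.53596356e+00 -1.34054563e-04
  1.67597619e+00 -2.08234674e+00]
top 29 [252.7 135.5] [0.7161 0.1848 0.1238] 30.0
top 26 [311.8 151.4] [ 0.6625 -0.0049  0.1238] -62.0
top 27 [235.9 193.9] [0.526  0.2372 0.124 ] 120.8
scene 44 [363.  146.1] [0.5301 0.2363 0.1168] 119.5
scene 43 [318.9 182. ] [0.4766 0.0463 0.1187] -149.9
scene 47 [413.2 182.3] [0.7192 0.1824 0.117 ] 28.5
scene 53 [369.5 223.4] [ 0.6663 -0.0075  0.118 ] -61.1
```

View pics/scene2.png

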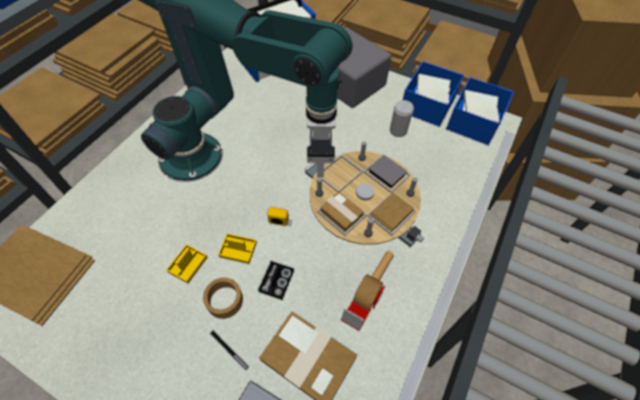

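The empty bay now stands at the lip (345,175 in the scene view), the posts average 29.3°, and nothing else has moved. I'll go above the tray handle next.

servo_tool:
  series: "-1 11.9 -26.7 0 1.9;-1 11.9 -26.7 0 1.9;-1 11.9 -26.7 0 1.9;-1 11.9 -26.7 0 1.9;-1 11.9 -26.7 0 1.9;-1 11.9 -26.7 0 1.9;-1 11.9 -26.7 0 1.9;-1 11.9 -26.7 0 1.9;-1 11.9 -26.7 0 1.9;-1 11.9 -26.7 0 1.9;-1 11.9 -26.7 0 1.9;-1 11.9 -26.7 0 1.9;-1 11.9 -26.7 0 1.9;-1 11.9 -26.7 0 1.9;-1 11.9 -26.7 0 1.9;-1 11.9 -26.7 0 1.9;-1 11.9 -26.7 0 1.9;-1 11.9 -26.7 0 1.9;-1 11.9 -26.7 0 1.9"

```text
time: 9.72
tool_pos: [0.5009, -0.2395, 0.2017]
ee_rot: [-3.141, -0.001, 1.745]
wrist_force: [0.5, 0.2, -1.1]
width: 0.094
```

```bash
python3 - <<'E'
from meas import *
o=robot.get_obs(); print(o['time'],o['tool_pos'],o['ee_rot'])
im,d=snapshot('scene');save('scene3.png',im)
P=cloud('scene',d)
q=P[(d>0)&near(P,(.501,-.241),.05)&(P[...,2]>.04)&(P[...,2]<.09)];print(len(q),q.mean(0))
E
```

```text
9.7167 [ 0.50092467 -0.2395387   0.20173577] [-3.14059294e+00 -7.60139959e-04  1.74457388e+00]
111 [ 0.5025661  -0.24264421  0.05972568]
```

servo_tool:
  series: "-0.3 -0.1 0 4 0;-0.3 -0.1 0 8 0;-0.3 -0.1 0 12 0;-0.3 -0.1 0 15 0;-0.3 -0.1 0 16.5 0;-0.3 -0.1 0 17 0;1 -0.1 0 17 0;1 -0.1 0 17 0;1 -0.1 0 17 0;1 -0.1 0 17 0;1 -0.1 0 17 0;1 -0.1 0 17 0;1 -0.1 0 17 0;1 -0.1 0 17 0;1 -0.1 0 17 0;1 -0.1 0 17 0;1 -0.1 0 17 0;1 -0.1 0 17 0;1 -0.1 0 17 0"

```text
time: 11.35
tool_pos: [0.5015, -0.2408, 0.0327]
ee_rot: [3.141, 0.0, 1.743]
wrist_force: [-0.4, -0.3, 2.5]
width: 0.01
```

servo_tool:
  series: "1 0 0 -0.2 0;1 0 0 -0.6 0;1 0 0 -1.2 0;1 0 0 -2 0;1 0 0 -3 0;1 0 0 -4 0;1 0 0 -5 0;1 0 0 -6 0;1 0 0 -7 0;1 0 0 -8 0;1 0 0 -9 0;1 0 0 -10 0;1 0 0 -11 0;1 0 0 -12 0;1 0 0 -13 0;1 0 0 -14 0;1 0 0 -15 0;1 0 0 -15.6 0;1 0 0 -15.9 0;1 0 0 -16 0"

```text
time: 13.02
tool_pos: [0.5017, -0.2408, 0.1933]
ee_rot: [3.141, 0.001, 1.743]
wrist_force: [-0.9, 0.3, -4.1]
width: 0.0094
```

```bash
cat > held.py <<'E'
from meas import *
def tray(I,p,zt):
    for n,(im,d) in I.items():
        P=cloud(n,d); hsv=cv2.cvtColor(im,cv2.COLOR_RGB2HSV)
        w=(d>0)&near(P,p,.066)&(abs(P[...,2]-zt-.012)<.017)
        q=P[w]; 
        r=cv2.minAreaRect((q[:,:2]*1000).astype(np.float32)); print(n,w.sum(),np.round(r[0],1),np.round(r[1],1),round(r[2],1),'z',np.percentile(q[:,2],[5,50,95]).round(4))
E
python3 - <<'E'
from held import *
I=both();o=robot.get_obs();print(o['time'],o['tool_pos'],o['ee_rot'],o['width'],o['wrist_force'])
tray(I,o['tool_pos'],o['tool_pos'][2]-.031)
out=[]
for n in I:
    save(n+'4.png',I[n][0]); u,v=proj(n,o['tool_pos'])[0].astype(int); out.append(cv2.resize(I[n][0][v-50:v+50,u-50:u+50],(390,390),interpolation=cv2.INTER_CUBIC))
save('crop4.png',np.hstack(out))
E
```

```text
13.1167 [ 0.5012591  -0.24064036  0.19226308] [-3.14120608e+00 -2.42520034e-04  1.74271935e+00] 0.009804061133025224 [-0.4438943  -0.33739664 -5.57034897]
top 141 [ 495.6 -217.8] [82.9 46.7] 30.5 z [0.162  0.1746 0.1862]
scene 736 [ 500.6 -241.4] [73.2 91.4] 9.7 z [0.1608 0.1735 0.1823]
```

View pics/crop4.png

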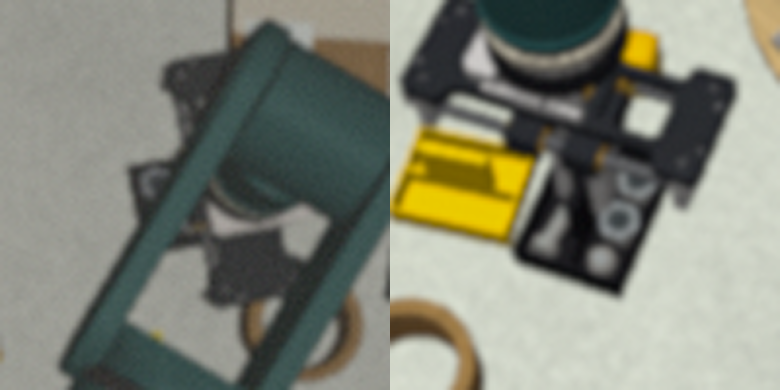

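The tray is level, all five pieces are inside, and its centre is within 1 mm of the TCP. The bay centre target is (0.497, 0.145) with yaw 1.297. I'll carry it over smoothly in two calls.

servo_tool:
  series: "1 0.16 0.03 0 0;1 0.48 0.08 0 0;1 0.96 0.16 0 0;1 1.6 0.26 0 0;1 2.4 0.39 0 0;1 3.36 0.54 0 0;1 4.48 0.73 0 0;1 5.6 0.91 0 0;1 6.72 1.09 0 0;1 7.84 1.27 0 0;1 8.95 1.45 0 0;1 10.07 1.63 0 0;1 11.19 1.81 0 0;1 12.31 2 0 0;1 13.43 2.18 0 0;1 14.55 2.36 0 0;1 15.67 2.54 0 0;1 16.79 2.72 0 0;1 17.91 2.9 0 0;1 19.03 3.08 0 0"

```text
time: 14.78
tool_pos: [0.4992, -0.0468, 0.1925]
ee_rot: [3.141, 0.0, 1.743]
wrist_force: [-0.2, -0.1, -4.2]
width: 0.01
```

servo_tool:
  series: "1 1.12 0.18 0 0;1 2.24 0.36 0 0;1 3.36 0.54 0 0;1 4.48 0.73 0 0;1 5.6 0.91 0 0;1 6.72 1.09 0 0;1 7.84 1.27 0 0;1 8.96 1.45 0 0;1 10.08 1.63 0 0;1 11.2 1.81 0 0;1 12.31 2 0 0;1 13.43 2.18 0 0;1 14.55 2.36 0 0;1 15.67 2.54 0 0;1 16.63 2.7 0 0;1 17.43 2.82 0 0;1 18.07 2.93 0 0;1 18.55 3 0 0;1 18.87 3.06 0 0;1 19.03 3.08 0 0"

```text
time: 16.45
tool_pos: [0.497, 0.1452, 0.1924]
ee_rot: [-3.142, 0.0, 1.743]
wrist_force: [-0.5, -0.3, -4.0]
width: 0.0099
```

servo_tool:
  series: "1 0 0 0 0.02;1 0 0 0 0.06;1 0 0 0 0.12;1 0 0 0 0.18;1 0 0 0 0.24;1 0 0 0 0.3;1 0 0 0 0.36;1 0 0 0 0.41;1 0 0 0 0.44;1 0 0 0 0.446;1 0 0 0 0.446;1 0 0 0 0.446"

```text
time: 17.45
tool_pos: [0.4969, 0.1446, 0.1925]
ee_rot: [3.142, 0.0, 1.297]
wrist_force: [0.2, 0.6, -4.5]
width: 0.0101
```

```bash
python3 - <<'E'
from held import *
I=both();o=robot.get_obs();print(o['time'],o['tool_pos'],o['ee_rot'],o['width'],o['wrist_force'])
tray(I,o['tool_pos'],o['tool_pos'][2]-.031)
c=np.array([.598,.1165])
for n,(im,d) in I.items():
    save(n+'5.png',im); P=cloud(n,d); rr=np.hypot(P[...,0]-c[0],P[...,1]-c[1])
    for a in blobs(P,(d>0)&(rr<.16)&(rr>.12)&(P[...,2]>.095)&(P[...,2]<.135),8): print(n,a[0],a[2].round(4),np.degrees(np.arctan2(*(a[2][:2]-c)[::-1])).round(1))
im=I['scene'][0].copy()
# expected pocket outline on deck (rail tops at .06)
a=np.radians(164.3);e=np.array([np.cos(a),np.sin(a)]);t=np.array([-e[1],e[0]]);b=c+.105*e;print('bay',b)
print(proj('scene',[np.r_[b+e*i*.044+t*j*.054,.06] for i,j in((1,1),(1,-1),(-1,-1),(-1,1))]).round(1))
save('crop5.png',cv2.resize(im[110:260,270:440],(800,706),interpolation=cv2.INTER_CUBIC)[:600])
E
```

```text
17.55 [0.49694638 0.14471747 0.19244792] [3.14153896e+00 1.12851318e-04 1.29679117e+00] 0.009749170391864733 [ 0.29185145 -0.17777632 -4.73779824]
top 72 [485.8 112.3] [26.3 76.6] 60.6 z [0.1597 0.172  0.1858]
scene 597 [496.  144.8] [95.6 75.6] 75.1 z [0.1607 0.1735 0.1821]
top 29 [0.7154 0.1849 0.1246] 30.2
top 26 [ 0.6627 -0.0049  0.1254] -61.9
top 22 [0.4731 0.0503 0.1255] -152.1
scene 43 [0.5299 0.2356 0.1184] 119.8
scene 46 [0.4778 0.0459 0.1183] -149.6
scene 47 [0.7191 0.1828 0.1163] 28.7
scene 49 [ 0.6659 -0.0076  0.1195] -61.3
bay [0.49691737 0.14491305]
[[317.3 174.8]
 [340.7 156. ]
 [361.1 171.3]
 [337.7 191.1]]
```

View pics/crop5.png

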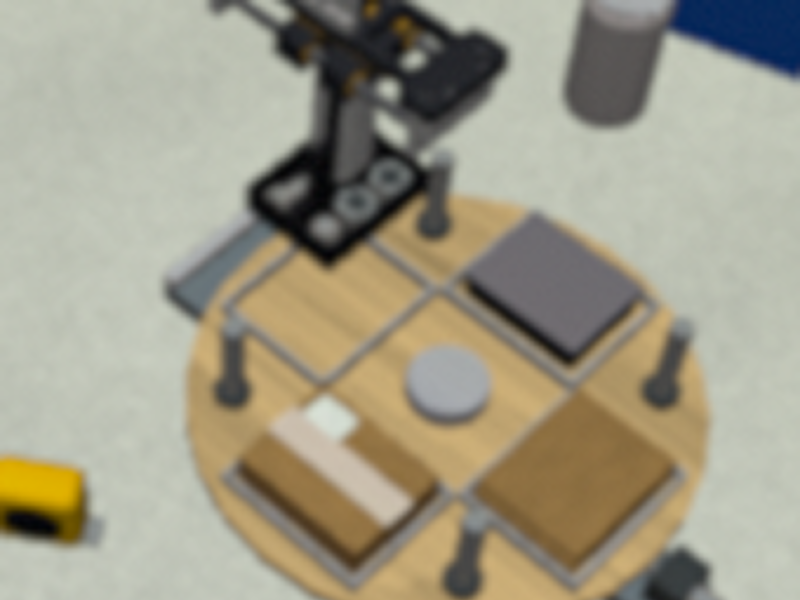

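The visible rail corners sit about 1.3 px right of my prediction, so I'll shift 2–2.5 mm and descend to just above the deck. The deck angle is unchanged.

servo_tool:
  series: "1 0.1 0.07 0.1 0;1 0.2 0.15 0.4 0;1 0.2 0.15 0.9 0;1 0.2 0.15 1.6 0;1 0.2 0.15 2.4 0;1 0.2 0.15 3.2 0;1 0.2 0.15 4 0;1 0.2 0.15 4.8 0;1 0.2 0.15 5.6 0;1 0.2 0.15 6.4 0;1 0.2 0.15 7.2 0;1 0.2 0.15 7.9 0;1 0.2 0.15 8.5 0;1 0.2 0.15 9 0;1 0.2 0.15 9.3 0;1 0.2 0.15 9.4 0;1 0.2 0.15 9.4 0"

```text
time: 18.97
tool_pos: [0.4989, 0.1463, 0.0983]
ee_rot: [-3.141, 0.0, 1.297]
wrist_force: [0.8, 1.2, -4.5]
width: 0.0098
```

```bash
python3 - <<'E'
from held import *
I=both();o=robot.get_obs();print(o['time'],o['tool_pos'],o['ee_rot'],o['width'],o['wrist_force'])
tray(I,o['tool_pos'],o['tool_pos'][2]-.031)
im=I['scene'][0]; print(proj('scene',[.4989,.1462,.066]))
save('crop6.png',cv2.resize(im[130:220,290:410],(800,600),interpolation=cv2.INTER_CUBIC))
E
```

```text
19.0667 [0.49922634 0.14640515 0.09887884] [ 3.14076495e+00 -2.37128644e-04  1.29684483e+00] 0.009718584575514897 [ 0.51320912 -1.23113547 -4.04559537]
top 63 [482.8 107.8] [36.7 93.3] 55.9 z [0.0641 0.074  0.0901]
scene 516 [502.7 145.9] [96.4 81.3] 73.0 z [0.0668 0.08   0.0888]
[[340.09590818 171.82274216]]
```

View pics/crop6.png

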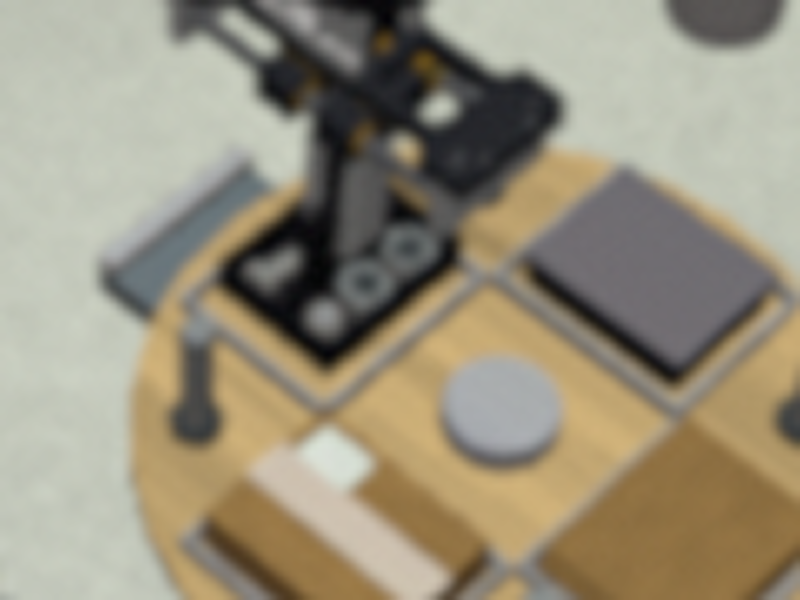

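The tray sits inside the pocket outline, about 2 mm to the image right of centre. I'll trim that and lower it slowly.

servo_tool:
  series: "1 -0.1 -0.1 0.3 0;1 -0.1 -0.1 0.6 0;1 -0.1 -0.1 0.9 0;1 -0.1 -0.1 1.1 0;1 -0.1 -0.1 1.25 0;1 -0.1 -0.1 1.35 0;1 -0.1 -0.1 1.4 0;1 -0.1 -0.1 1.45 0;1 -0.1 -0.1 1.5 0;1 -0.1 -0.1 1.55 0;1 -0.1 -0.1 1.6 0;1 -0.1 -0.1 1.6 0;1 -0.1 -0.1 1.6 0"

```text
time: 20.15
tool_pos: [0.4978, 0.1457, 0.0827]
ee_rot: [3.141, -0.0, 1.297]
wrist_force: [0.0, -0.2, -2.4]
width: 0.0098
```

servo_tool:
  series: "1 0 0 0.03 0;1 0 0 0.06 0;1 0 0 0.09 0;1 0 0 0.1 0;1 0 0 0.1 0"

```text
time: 20.57
tool_pos: [0.4979, 0.1458, 0.0827]
ee_rot: [3.141, -0.0, 1.297]
wrist_force: [-3.7, 0.3, 5.2]
width: 0.0099
```

servo_tool:
  series: "-0.2 0 0 0.05 0;-0.2 0 0 0 0;-0.2 0 0 0 0;-0.2 0 0 0 0;-0.2 0 0 0 0;-0.2 0 0 0 0;-0.2 0 0 0 0;-0.2 0 0 -1 0;-0.2 0 0 -3 0;-0.2 0 0 -6 0;-0.2 0 0 -9 0;-0.2 0 0 -12 0;-0.2 0 0 -15 0;-0.2 0 0 -15 0;-0.2 0 0 -15 0"

```text
time: 21.82
tool_pos: [0.4989, 0.1459, 0.2348]
ee_rot: [3.136, -0.003, 1.297]
wrist_force: [-0.5, -0.1, 0.0]
width: 0.0562
```

```bash
python3 - <<'E'
from held import *
I=both();o=robot.get_obs();print(o['time'],o['tool_pos'],o['ee_rot'],o['width'],o['wrist_force'])
c=np.array([.598,.1165])
tray(I,(.498,.1457),.05)
for n,(im,d) in I.items():
    P=cloud(n,d); rr=np.hypot(P[...,0]-c[0],P[...,1]-c[1])
    for a in blobs(P,(d>0)&(rr<.16)&(rr>.12)&(P[...,2]>.095)&(P[...,2]<.135),8): print(n,a[0],a[2].round(4),np.degrees(np.arctan2(*(a[2][:2]-c)[::-1])).round(1))
im=I['scene'][0]; save('scene7.png',im)
save('crop7.png',cv2.resize(im[130:220,290:410],(800,600),interpolation=cv2.INTER_CUBIC))
E
```

```text
21.9167 [0.4972821  0.14560209 0.23082991] [-3.14064154e+00  5.47893907e-04  1.29680003e+00] 0.056383543256998694 [-0.3788902   1.02358681 -0.10601283]
top 351 [486.  117.4] [ 69.2 130.1] 65.4 z [0.0472 0.0532 0.0721]
scene 970 [498.1 146.1] [128.4 129.1] 60.4 z [0.0475 0.0582 0.0714]
top 29 [0.7139 0.1847 0.1225] 30.5
top 27 [ 0.6628 -0.0049  0.1259] -61.9
top 23 [0.4732 0.0501 0.1257] -152.0
scene 43 [0.5294 0.2366 0.117 ] 119.7
scene 45 [0.4778 0.0466 0.1174] -149.8
scene 47 [0.7195 0.1824 0.1148] 28.5
scene 52 [ 0.6665 -0.0071  0.1176] -61.0
```

View pics/crop7.png

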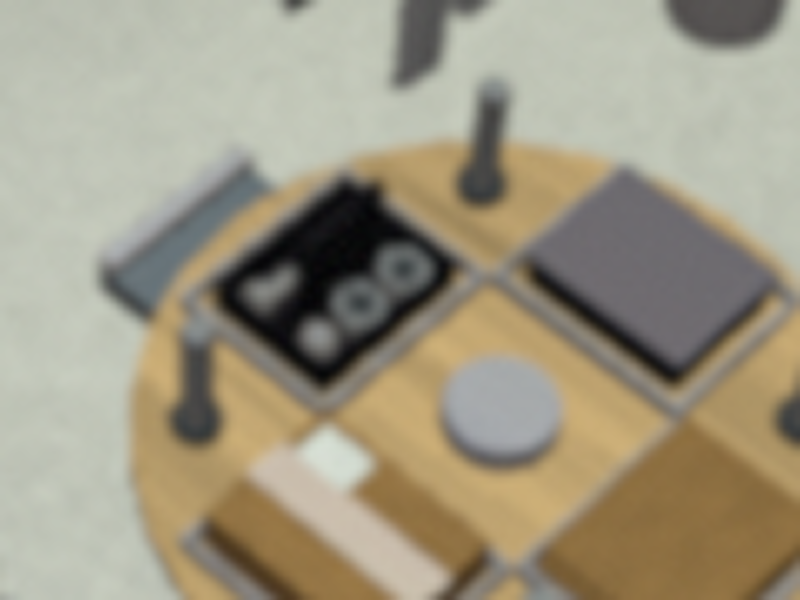

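View pics/scene7.png

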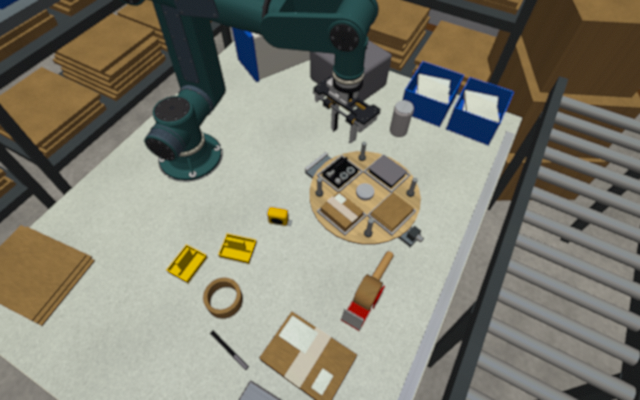

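The tray sits flat inside the rails, centred to a few mm (crop 340,280). The nuts and ball are visible, and so is one bolt head on the far side of the handle. The deck is still at its stop (posts average about 29°), the gripper is clear, and the bystanders are where they were. I'm handing in.

```bash
python3 -c "
from bench import robot
print(robot.close_job())"
```

```text
the job is handed in; nothing more can be done
None
```

I turned the carousel anticlockwise about 1.88 rad by one post, to the stop with the empty bay at the loading lip. I then lifted the black tray by its handle, carried it over level, and set it down with about 5 N on the wrist. I released it and handed the job in at about 22 s of the 69 s limit.

**Last checks:**
- **Tray:** it lies flat inside the rails, within a few mm of the bay centre and parallel to it. I judged the final position from the picture and the tool pose, because the last depth rectangle also took in the rails and deck and could not be used.
- **Hardware:** both nuts, the ball and one bolt are visible in the tray. The second bolt could not be made out behind the handle after placing; I last saw both before the lift.
- **Carousel:** the posts read between 28.5° and 30.5°, modulo 90°, against 29.2° expected. The two cameras differ by about 1–1.5°, which is within the stop's tolerance.
- **Bystanders and robot:** the bystanders look unmoved in the picture, though I did not measure them. The gripper is clear above the tray.

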